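Draw the lump rake out through the sieve's finger grate

ROBOT

A 6-joint arm with a two-finger parallel gripper is mounted at the origin on the work surface. World frame = base frame: x ahead of the robot, y to its left, z up, the work surface at z = 0. Lengths are in m, angles in rad, forces in N, time in s.
With the tool pointing down it reaches from about 0.275 to 0.825 m from the base axis. Payload 4.9 kg.
Tool frame: the origin (TCP) lies midway between the tips of the shut fingers; the grasp point (between the pads) lies 19 mm behind it (bot.grip_depth is the distance from the TCP to the grasp point, in m); z points along the fingers, y is the line along which they close (so a half turn about z gives the same grasp; the last joint's range is limited). The gripper opens to 85 mm and grips with 20 to 120 N. Pads are 22 mm wide; open, the fingers measure 114 mm over their backs; the gripper's body (76 mm by 85 mm) begins 54 mm behind the grasp point. The pads swing forward as they close: fully open they stand 13 mm farther back than shut.
Start: joints at [-0.134, 0.326, -0.193, 1.052, 0, 1.437], TCP at [0.55, 0, 0.231] pointing down, gripper open.
Joint ranges: [-2.65, 2.65], [-0.97, 1.79], [-1.3, 1.35], [-1.93, 2.1], [-1.47, 1.37], [-3.14, 3.14]. Speed limits (rad/s): [2.57, 2.57, 3.14, 3.14, 3.14, 3.14].

INTERFACE

Orientations are given as a unit quaternion [w, x, y, z].
In Python, from cell import bot gives the robot as it stands. Calls block until the motion is done:
- bot.move_pose(position, orientation): joint-space move of the TCP to a pose.
- bot.move_linear(position, speed=0.15, rotation=None, until_force=None): straight line of the TCP; rotation=None keeps the orientation; speed is the mean speed in m/s. With until_force (N) it stops when the force on the tool has changed by that much, and returns True; else False.
- bot.goto_joints(angles): joint-space move.
- bot.set_gripper(opening, grasp_force=None): opening from 0.0 (shut) to 1.0 (fully open); grasp_force is the grip in N (None keeps the last); returns when the fingers have stopped.
- bot.wait(seconds).
- bot.solve_ik(position, orientation): joint angles nearest the present ones, or None.
- bot.camera(name): name is "scene" or "side" or "wrist"; returns the picture (384x512x3 uint8, red, green, blue); there is no depth.
- bot.calibration(name): a dict with "mtx" (3x3 intrinsics, pixels), "extrinsics" (4x4, takes a point from world to camera coordinates); the wrist camera has in their place "hand_eye" (4x4, takes a point from camera to tool coordinates, whose origin is the TCP and whose axes are the flange's). Camera axes: x right, y down, z forward; pixel columns grow to the right and rows downward; lengths in m; the calibration is good to about 2 mm. The wrist camera is an equidistant fisheye: a pixel r from the principal point sees the ray r / f radians off the axis. A picture is of the moment at which its call begins: read the wrist's pose just before it. calibration takes no time and is no camera call.
A pose or a line that the arm cannot do raises bot.PlanningError and nothing moves.
- bot.close_job(): hands the job in; it is judged then, once.
Trained networks look in the newest picture that a camera, given by its name, has taken for a name from the list of things; names that differ only in an ending like _2 or _b are one class to them, and where a whole thing is asked for, a point or a joint stands for the part that bears it (a point fixed in the world has none). Each returns a list of dicts, best first, with "confidence" (0 to 1); they miss things now and then, are a little off and sometimes report something else, mostly with a low value. They report only what shows in the picture. A call takes as long as a camera call. They do not tell look-alikes from the thing itself.
- bot.search_frame(camera, thing): "bbox" ([left, top, width, height] in pixels, round what is visible of it).
Readings, each from a call of its own:
- bot.read_clock(): time.
- bot.read_joint_positions(): joint angles.
- bot.read_joint_vel(): joint speeds.
- bot.read_joint_efforts(): joint torques, N m.
- bot.read_position(): TCP position.
- bot.read_tool_rot(): TCP orientation.
- bot.read_ft_force(): force on the tool from outside, world axes, zero at the start.
- bot.read_moment(): the same for the moment, N m.
- bot.read_gripper_width(): opening from 0.0 (shut) to 1.0 (fully open).
- bot.read_finger_force(): force on a finger pad.
Only numpy, scipy, OpenCV 4.12 (cv2) and the standard library are available. Lean on these libraries where they do the work, as an engineer would, in place of code of your own. Each camera call takes 0.05 s, during which the arm holds its last target. There are 200 camera calls.

TASK

The lump rake has been left standing in the bench sieve, its handle sticking up through the clamped finger grate, which stays on. Turn and tilt the rake so that its blade slips edgewise out through the opening it stands in, gently, without straining it against the bars, then stand it handle up on the floor of the empty used-tools pan and let go only once it stands there. Leave the jars, bowls, mortar, palette knife, measuring spoon and the pan itself where they are.

Things in the scene. Friction and masses are not known exactly. Their poses are not given: they have to be found in the camera images.
- sieve: Bench sieve, fixed: grey housing, open steel tub 246 (its x) x 348 (its y) mm over the rim, tub inside 212 x 280 mm. Origin: centre of its underside; z up. Flat mesh deck 62 mm up. Clamped on the rim, square with it, lies a grate of round 6 mm bars, bar centres 137 mm up. The grate slides and was clamped where it lay: up to 16 mm off centre along y and 2.5 mm along x, so its bars must be felt or seen.
- bar_level (a point): Point on the sieve's vertical axis at the height of the bars' centre line, 137 mm up; axes as the sieve's. The grate's middle opening, in which the rake's stem stands, is 20 mm clear across x and 74 mm clear along y; its centre lies here only when the grate is centred. Counted from that centre, bars run along y at x = +-13, +-39, +-65, +-91 mm and along x at y = +-40, +-120 mm.
- rake: Lump rake, 0.14 to 0.21 kg, an L of steel: flat blade 68 mm wide (its y), 4 mm thick, from x = +2 mm (heel, behind the stem) to its toe at x = -43 mm; stem 10 (y) x 4 (x) mm; dark wooden handle 24 (y) x 16 (x) mm from z = 105 mm to its top at 185 mm. Origin: on the stem's axis at the blade's underside; z up the stem. Stands upright on the sieve's deck, blade under the bars.
- rake_grip (a point): Point on the rake's stem axis in the middle of its handle, 150 mm above the rake's origin.
- rake_toe (a point): Middle of the toe edge of the blade, 43 mm from the stem's axis on the rake's -x side, 2 mm above the blade's underside. At the start the rake is turned 0.5 to 1.6 rad counterclockwise from lying square with the toe to the sieve's -x side (towards the robot). Squarely turned, the blade can pass the opening toe last, with the handle leaned over to the toe's side by 35 to 40 degrees.
- tool_pan: Used-tools pan, an empty open steel pan with upright walls, 162 (its x) x 176 (its y) mm, walls and floor 3 mm, rim 100 mm high, 0.7 kg, loose on the table to the left or the right of the sieve. Origin: centre of its underside; z up.
- bowls: Stack of steel bowls, 166 mm across and 88 mm high, on the other side of the sieve. Origin: centre of its underside.
- palette_knife: Palette knife, 205 mm long, wooden handle, lying on the grate near the sieve's +y end. Origin: underside, where handle meets blade.
- jar_red: Glass spice jar with knobbed lid, 64 mm across, 124 mm high. Origin: centre of its underside.
- jar_yellow: Glass spice jar, same size.
- jar_brown: Glass spice jar, same size.
- jar_orange: Glass spice jar, same size.
- mortar: Stone mortar with its pestle in it, 150 mm across, 120 mm high (pestle to 200). Origin: centre of its underside.
- measuring_spoon: Steel measuring spoon, 210 mm long, lying beyond the sieve. Origin: near its bowl, on the underside.
Things that resemble listed ones, but are neither listed nor needed, are in the scene too. What is shaped like the rake but purple is not meant.

How it is judged:
By the outcome, as a careful person would: the job done as asked, in the order asked, and still so for the second after the job is handed in, with the robot touching nothing.
It also fails if it takes over 72 s, if anything falls off the work surface, if the arm or the gripper's body presses on something with over 40 N, if the wrist force passes 120 N, or if a joint passes its speed limit or range.

## Working session

There is one attempt and no reset: what is moved stays moved. The work goes in short steps, each a Python script; the robot and the scene stay as the last script left them, time stands still between calls to the robot, and variables do not carry over. Pictures are saved under pics/ and viewed, at most 10 in all, crops included, and the job is handed in when it is done.

```bash
mkdir -p pics; ls; python3 - <<'E'
from cell import bot
import cv2,numpy as np
np.set_printoptions(precision=4,suppress=True)
a=bot.camera("scene");b=bot.camera("side")
cv2.imwrite("pics/s1.png",cv2.resize(a,(800,600),interpolation=cv2.INTER_CUBIC)[:,:,::-1])
cv2.imwrite("pics/d1.png",cv2.resize(b,(800,600),interpolation=cv2.INTER_CUBIC)[:,:,::-1])
for c in("scene","side"):
    print(c,bot.calibration(c))
    for t in("sieve","rake","tool_pan"):
        print(t,[(d["bbox"],round(d["confidence"],2)) for d in bot.search_frame(c,t)])
print(bot.calibration("wrist"),bot.read_clock(),bot.read_tool_rot())
E
```

```text
pics
scene {'mtx': array([[423.4927,   0.    , 258.5192],
       [  0.    , 423.4927, 188.5719],
       [  0.    ,   0.    ,   1.    ]]), 'extrinsics': array([[ 0.8271,  0.5616,  0.0227, -0.4755],
       [ 0.3586, -0.4961, -0.7908, -0.0685],
       [-0.4329,  0.6621, -0.6117,  1.5929],
       [ 0.    ,  0.    ,  0.    ,  1.    ]])}
sieve [([188.4, 153.8, 132.2, 114.8], 0.56)]
rake [([154.9, 187.7, 27.2, 48.9], 0.92), ([291.6, 257.2, 28.5, 55.5], 0.68), ([245.1, 160.3, 19.0, 62.5], 0.57), ([186.1, 169.2, 6.2, 47.4], 0.54)]
tool_pan [([277.5, 129.2, 59.3, 58.5], 0.56)]
side {'mtx': array([[443.2628,   0.    , 255.9907],
       [  0.    , 443.2628, 186.8988],
       [  0.    ,   0.    ,   1.    ]]), 'extrinsics': array([[ 0.7211, -0.6926,  0.021 , -0.3859],
       [-0.3954, -0.4362, -0.8084,  0.3311],
       [ 0.569 ,  0.5746, -0.5883,  0.9201],
       [ 0.    ,  0.    ,  0.    ,  1.    ]])}
sieve [([182.1, 145.8, 158.9, 120.6], 0.84)]
rake [([354.4, 160.0, 32.7, 60.0], 0.92), ([199.2, 217.6, 29.5, 71.3], 0.89), ([162.9, 189.1, 36.3, 70.6], 0.86), ([229.6, 245.0, 27.6, 72.6], 0.64), ([248.7, 149.4, 17.6, 69.1], 0.59)]
tool_pan [([126.6, 131.3, 81.5, 59.7], 0.65), ([200.6, 122.7, 17.3, 34.7], 0.22)]
{'mtx': array([[297.3186,   0.    , 256.6175],
       [  0.    , 297.3186, 189.2579],
       [  0.    ,   0.    ,   1.    ]]), 'hand_eye': array([[ 0.    , -0.9506, -0.3105,  0.0793],
       [ 1.    , -0.0001,  0.0003, -0.0001],
       [-0.0003, -0.3105,  0.9506, -0.1433],
       [ 0.    ,  0.    ,  0.    ,  1.    ]])} 0.4 [-0.0001  0.7071  0.7071 -0.0001]
```

View pics/s1.png

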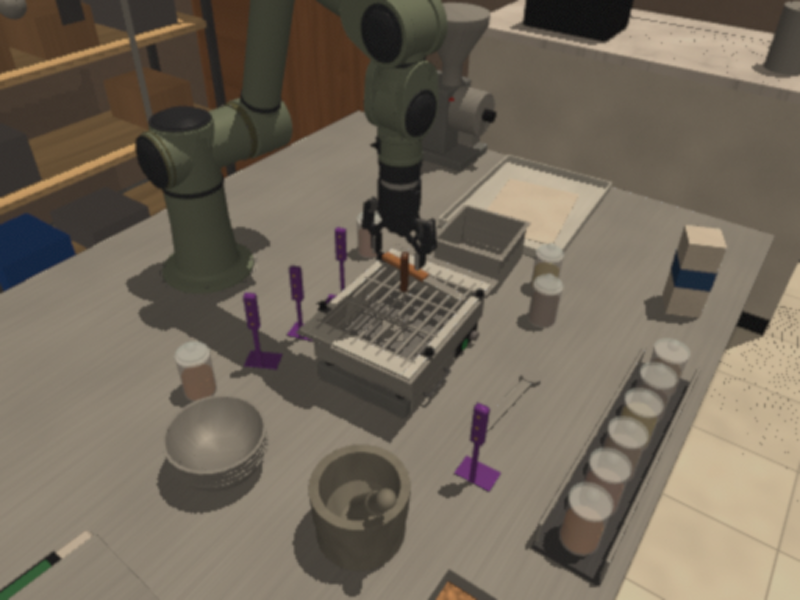

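View pics/d1.png

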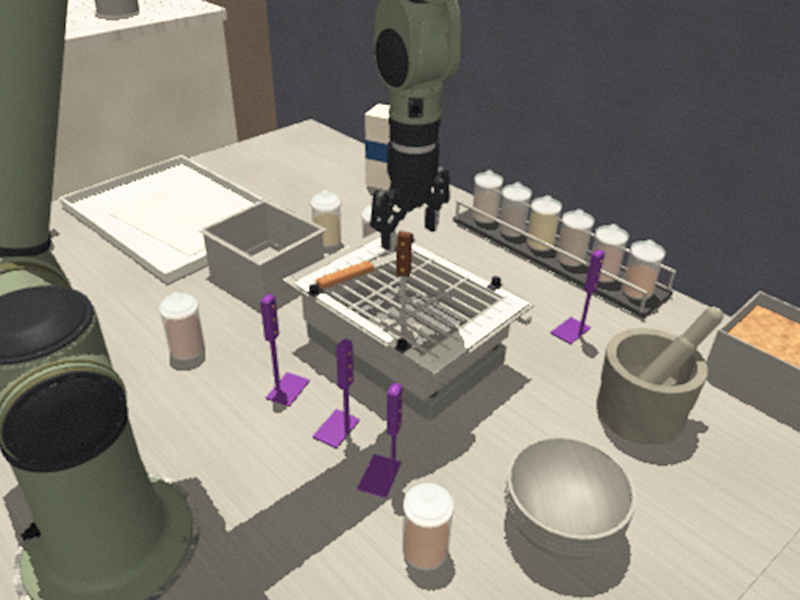

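The meant rake is the one with the dark brown handle standing through the grate, at scene (405,270) and side (404,255). The four or five purple ones on the table, at scene (252,325), (297,295), (341,255) and (480,440), are look-alikes. The empty grey pan is on the +y side, at scene (483,240) and side (265,245). The palette knife lies at the +y end of the grate.

```bash
cat > h.py <<'E'
from cell import bot
import cv2,numpy as np
from scipy.spatial.transform import Rotation as R
from scipy.optimize import least_squares
np.set_printoptions(precision=4,suppress=True)
def toR(q): return R.from_quat(np.roll(q,-1))
def toq(r): return np.roll(r.as_quat(),1)
def proj(c,P):
    k=bot.calibration(c);E=k["extrinsics"];p=np.atleast_2d(P)@E[:3,:3].T+E[:3,3]
    q=p@k["mtx"].T;return q[:,:2]/q[:,2:]
def tri(pix): # {cam:(u,v)} in 512 px
    f=lambda P:np.concatenate([proj(c,P)[0]-p for c,p in pix.items()])
    s=least_squares(f,[.55,0,.1]);return s.x,np.abs(s.fun).max()
K=bot.calibration("wrist");
def wcam(pos,q):
    T=np.eye(4);T[:3,:3]=toR(q).as_matrix();T[:3,3]=pos;return T@K["hand_eye"]
def wproj(T,P):
    p=(np.atleast_2d(P)-T[:3,3])@T[:3,:3];n=np.linalg.norm(p[:,:2],axis=1)
    th=np.arctan2(n,p[:,2]);M=K["mtx"];return M[:2,2]+M[0,0]*(th/n)[:,None]*p[:,:2]
def wray(T,uv):
    M=K["mtx"];d=(np.asarray(uv,float)-M[:2,2])/M[0,0];r=np.linalg.norm(d)
    v=np.array([*(d*(np.sin(r)/max(r,1e-9))),np.cos(r)]);return T[:3,3],T[:3,:3]@v
def wplane(T,uv,z):
    o,v=wray(T,uv);return o+v*(z-o[2])/v[2]
def wshot(name):
    p,q=bot.read_position(),bot.read_tool_rot();im=bot.camera("wrist")
    cv2.imwrite(f"pics/{name}.png",cv2.resize(im,(800,600),interpolation=cv2.INTER_CUBIC)[:,:,::-1])
    np.savez(f"pics/{name}.npz",T=wcam(p,q),im=im);return wcam(p,q),im
E
python3 - <<'E'
from h import *
s=.64
for n,a,b in [("raketop",(405,254),(404,234)),("pan1",(525,243),(265,204)),("pan2",(441,225),(204,234)),("pan_near",(497,265),(325,238)),("sieveA",(302,333),(403,345))]:
    print(n,tri({"scene":np.array(a)*s,"side":np.array(b)*s}))
bot.move_pose([.5,-.02,.36],[0,.7071,.7071,0])
wshot("w1");print(bot.read_clock(),bot.read_position())
E
```

```text
raketop (array([0.5554, 0.0204, 0.2437]), np.float64(0.8909790791116166))
pan1 (array([0.6058, 0.4908, 0.0657]), np.float64(5.395364307583691))
pan2 (array([0.4154, 0.413 , 0.0986]), np.float64(8.14352059219948))
pan_near (array([0.6153, 0.3058, 0.0811]), np.float64(0.7453588692183928))
sieveA (array([ 0.4405, -0.1167,  0.1357]), np.float64(10.869688283645985))
1.0667 [ 0.4998 -0.0199  0.3593]
```

View pics/w1.png

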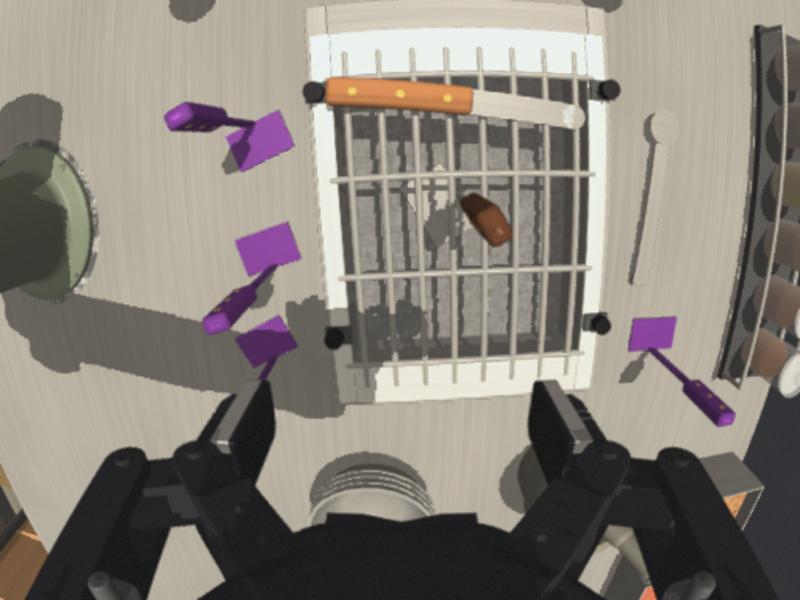

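Wrist view: the grate is nearly square with the world. Its four cross bars are at rows ~75, 178, 268 and 360, and its long bars at columns 350 to 578. The brown handle is at (487,220), with the lit blade left of the stem at about (435,205). Next I fit the grate and handle models to the image.

```bash
cat >> h.py <<'E'
from scipy.optimize import minimize
from scipy.spatial import ConvexHull
def samp(im,uv): return cv2.remap(im,uv[:,None,0].astype(np.float32),uv[:,None,1].astype(np.float32),cv2.INTER_LINEAR)[:,0]
def place(p,xy):
    c,s=np.cos(p[2]),np.sin(p[2]);return np.array(p[:2])+xy@np.array([[c,s],[-s,c]])
def gratefit(T,im,p0,z=.137,ymax=70):
    g=cv2.cvtColor(im,cv2.COLOR_RGB2GRAY).astype(np.float32)
    def pts(o):
        L=[]
        for x in(-91,-65,-39,-13,13,39,65,91): L+=[(x+o,y) for y in range(-ymax-40,ymax,2)]
        for y in(-40,40): L+=[(x,y+o) for x in range(-90,91,2)]
        return np.array(L)/1e3
    def cost(p):
        def v(o):
            q=place(p,pts(o));return samp(g,wproj(T,np.c_[q,np.full(len(q),z)]))
        return -np.mean(np.clip(v(0)+.5*v(1.5)+.5*v(-1.5)-v(7)-v(-7),-80,150))
    best=None
    for dx in(-.006,0,.006):
        for dy in np.arange(-.012,.013,.004):
            r=minimize(cost,np.array(p0)+[dx,dy,0],method="Nelder-Mead",options=dict(initial_simplex=np.array(p0)+[dx,dy,0]+np.array([[0,0,0],[.003,0,0],[0,.003,0],[0,0,.02]])))
            if best is None or r.fun<best.fun: best=r
    return best.x,best.fun
def brown(im):
    h=cv2.cvtColor(im,cv2.COLOR_RGB2HSV);return ((h[...,0]<16)&(h[...,1]>110)&(h[...,2]<150)&(h[...,2]>20)).astype(np.uint8)
HB=np.array([(x,y,z) for x in(-8,8) for y in(-12,12) for z in(105,185)])/1e3
def handlefit(T,im,p0,z0=.062,win=60):
    uv=wproj(T,[[*p0[:2],z0+.16]])[0];m=brown(im)
    n,l,st,ce=cv2.connectedComponentsWithStats(m)
    k=1+np.argmin([np.hypot(*(ce[i]-uv))-(st[i,4]>40)*1000 for i in range(1,n)]);m=(l==k).astype(np.uint8)
    S=4;mb=cv2.resize(m*255,None,fx=S,fy=S,interpolation=cv2.INTER_LINEAR)>127
    def cost(p):
        q=np.c_[place(p,HB[:,:2]),HB[:,2]+z0];u=wproj(T,q)*S+1.5;u=u[ConvexHull(u).vertices]
        a=np.zeros(mb.shape,np.uint8);cv2.fillPoly(a,[np.round(u*16).astype(np.int32)],1,shift=4)
        a=a>0;return 1-(a&mb).sum()/(a|mb).sum()
    best=None
    for w in np.arange(-1.5,1.6,.3):
        r=minimize(cost,[*p0[:2],w],method="Nelder-Mead",options=dict(initial_simplex=np.array([*p0[:2],w])+np.array([[0,0,0],[.005,0,0],[0,.005,0],[0,0,.15]])))
        if best is None or r.fun<best.fun: best=r
    return best.x,best.fun,st[k]
E
python3 - <<'E'
from h import *
d=np.load("pics/w1.npz");T,im=d["T"],d["im"];s=.64
for uv in[(452,178),(485,175),(452,270),(485,268)]: print(wplane(T,np.array(uv)*s,.137))
c=np.mean([wplane(T,np.array(uv)*s,.137)[:2] for uv in[(452,178),(485,175),(452,270),(485,268)]],axis=0)
print("grate",gratefit(T,im,[*c,0.]))
# housing rim corners
for uv in[(310,35),(604,30),(343,403),(590,390)]: print(wplane(T,np.array(uv)*s,.137))
h=handlefit(T,im,[.555,.02]);print("handle",h)
print("blade px->deck",wplane(T,np.array((435,205))*s,.066))
# closer, camera over the rake
x,y=h[0][:2]
bot.move_pose([x,y-.10,.33],[0,.7071,.7071,0])
T,im=wshot("w2");print(bot.read_clock())
print("grate",gratefit(T,im,[*c,0.]));print("handle",handlefit(T,im,[x,y]))
E
```

```text
[0.5405 0.0366 0.137 ]
[0.5669 0.0397 0.137 ]
[ 0.5423 -0.0385  0.137 ]
[ 0.5697 -0.0366  0.137 ]
grate (array([0.5546, 0.0007, 0.0501]), np.float64(-91.15553283691406))
[0.4294 0.1537 0.137 ]
[0.6679 0.1697 0.137 ]
[ 0.447  -0.1645  0.137 ]
[ 0.6823 -0.1562  0.137 ]
handle (array([0.5525, 0.0173, 0.7707]), np.float64(0.22632633504660682), array([296, 124,  32,  33, 558], dtype=int32))
blade px->deck [0.5327 0.0063 0.066 ]
1.5583
grate (array([0.5543, 0.001 , 0.049 ]), np.float64(-99.32677459716797))
handle (array([ 0.5535,  0.016 , -2.7118]), np.float64(0.35999663554546224), array([245,  53,  29,  34, 476], dtype=int32))
```

View pics/w2.png

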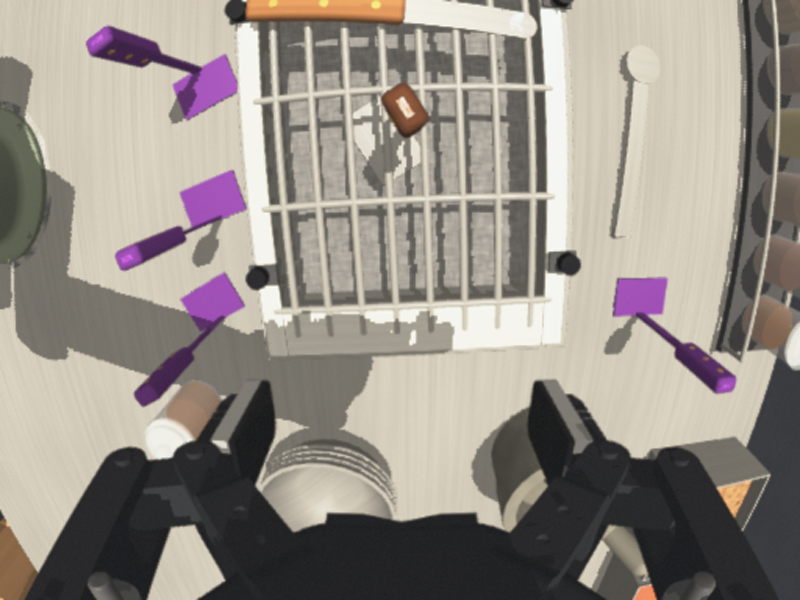

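w2: the brown handle top is centred at (405,108), with its long side running from (393,90) to (415,128). The blade lies below-left of it, around (388,145), so the toe points to about 210°. I refit with a filled mask and check the overlay in an enlarged crop.

```bash
cat >> h.py <<'E'
_b=brown
def brown(im):
    h=cv2.cvtColor(im,cv2.COLOR_RGB2HSV);m=((h[...,0]<16)&(h[...,1]>120)&(h[...,2]<165)&(h[...,2]>15)).astype(np.uint8)
    o=np.zeros_like(m);cs,_=cv2.findContours(m,cv2.RETR_EXTERNAL,cv2.CHAIN_APPROX_NONE)
    for c in cs:
        if 80<cv2.contourArea(c)<3000: cv2.fillPoly(o,[cv2.convexHull(c)],1)
    return o
BB=np.array([(2,-34,2),(2,34,2),(-43,34,2),(-43,-34,2)])/1e3
def overlay(name,T,im,rk,gr,out,z0=.062,c=(255,80),w=110):
    S=6;b=cv2.resize(im,None,fx=S,fy=S,interpolation=cv2.INTER_CUBIC)
    f=lambda P:np.round((wproj(T,P)*S+2.5)).astype(np.int32)
    q=np.c_[place(rk,BB[:,:2]),BB[:,2]+z0];cv2.polylines(b,[f(q)],True,(255,0,0),1)
    q=np.c_[place(rk,HB[:,:2]),HB[:,2]+z0]
    cv2.polylines(b,[f(q[[1,3,7,5]])],True,(0,255,0),1);cv2.polylines(b,[f(q[[0,2,6,4]])],True,(0,255,255),1)
    g=np.array([(-13,-40),(13,-40),(13,40),(-13,40)])/1e3
    cv2.polylines(b,[f(np.c_[place(gr,g),np.full(4,.137)])],True,(0,0,255),1)
    x,y=[int(v*S) for v in c];h=w*S//2;b=b[max(0,y-h):y+h,max(0,x-h):x+h]
    cv2.imwrite(f"pics/{out}.png",cv2.resize(b,(600,int(600*b.shape[0]/b.shape[1])))[:,:,::-1])
E
python3 - <<'E'
from h import *
for n in("w1","w2"):
    d=np.load(f"pics/{n}.npz");T,im=d["T"],d["im"];h=handlefit(T,im,[.553,.017]);print(h)
r=h[0].copy();r[2]=(r[2]+np.pi/2)%np.pi-np.pi/2
overlay("w2",T,im,r,[.5544,.0009,.0495],"o2")
E
```

```text
(array([0.5525, 0.0173, 0.7715]), np.float64(0.2194379187331419), array([297, 125,  30,  32, 565], dtype=int32))
(array([ 0.5536,  0.0157, -2.709 ]), np.float64(0.21069473684210527), array([245,  54,  29,  33, 587], dtype=int32))
```

View pics/o2.png

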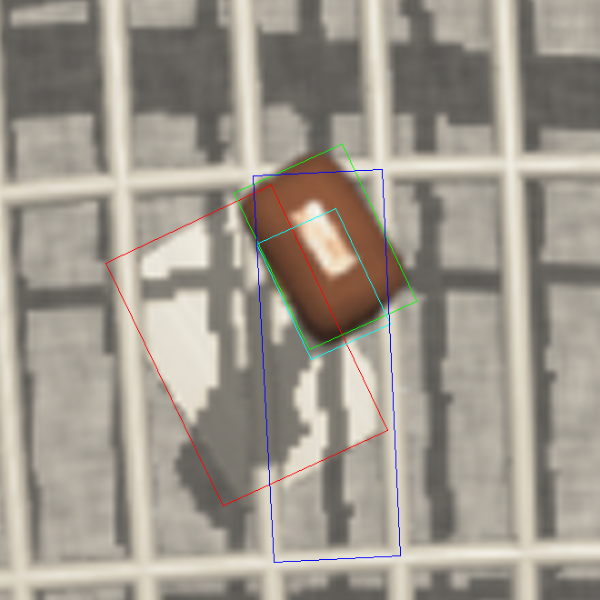

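The overlay fits: brown handle, blade and centre opening all agree, so this is the meant rake. Next I take a pan view and check that the arm can follow the whole path.

```bash
cat >> h.py <<'E'
R0=toR([0,.7071068,.7071068,0])
def tool(o,yaw,th): # rake origin(world), yaw, lean to toe side -> TCP pose
    r=R.from_euler("ZY",[yaw,-th]);return np.array(o)+r.apply([0,0,.131]),toq(r*R0)
def rk(G,c,yaw,th,dy=0): # rake origin such that rake-frame point (u,w) sits at opening centre G(x,y)
    r=R.from_euler("ZY",[yaw,-th]);return np.array([*G,.137])-r.apply([c[0],dy,c[1]])
E
python3 - <<'E'
from h import *
G=[.5544,.0009];Y=.0495;th=np.radians(41)
seq=[("grasp",tool([.5535,.016,.062],.53,0))]
for n,c,y,t in[("lift",(0,45),.53,0),("sq",(0,45),Y,0),("tilt",(0,45),Y,th),("cor",(0,2),Y,th),("toe",(-60,2),Y,th)]:
    seq.append((n,tool(rk(G,np.array(c)/1e3,y,t),y,t)))
p,q=seq[-1][1];seq.append(("up",(p+[0,0,.08],q)))
for yy in(0,1.57,-1.57): seq.append(("pan%.1f"%yy,tool([.54,.39,.003],yy,0)))
for n,(p,q) in seq: print(n,p,bot.solve_ik(p,q))
bot.move_pose([.53,.27,.38],[0,.7071,.7071,0]);wshot("w3");print(bot.read_clock())
E
```

```text
grasp [0.5535 0.016  0.193 ] [-0.1044  0.3612 -0.2437  0.9658  0.      0.9364]
lift [0.5544 0.0009 0.223 ] [-0.1315  0.3398 -0.1947  1.0362  0.      0.9093]
sq [0.5544 0.0009 0.223 ] [-0.1315  0.3398 -0.1947  1.0362  0.      1.3898]
tilt [ 0.498  -0.0019  0.2019] [-0.2877 -0.1289 -1.1037 -0.0911  0.2188  1.3122]
cor [ 0.4699 -0.0033  0.2344] [-0.3232 -0.268  -1.0875  0.0708  0.2413  1.2838]
toe [ 0.5151 -0.001   0.2737] [-0.2693 -0.2211 -0.9423  0.1594  0.2071  1.3267]
up [ 0.5151 -0.001   0.3537] [-0.2693 -0.3039 -0.7774  0.4072  0.2071  1.3267]
pan0.0 [0.54  0.39  0.134] [0.5148 0.6103 0.007  0.9675 0.     2.0856]
pan1.6 [0.54  0.39  0.134] [0.5148 0.6103 0.007  0.9675 0.     0.5156]
pan-1.6 [0.54  0.39  0.134] [ 0.5148  0.6103  0.007   0.9675  0.     -2.6276]
2.95
```

View pics/w3.png

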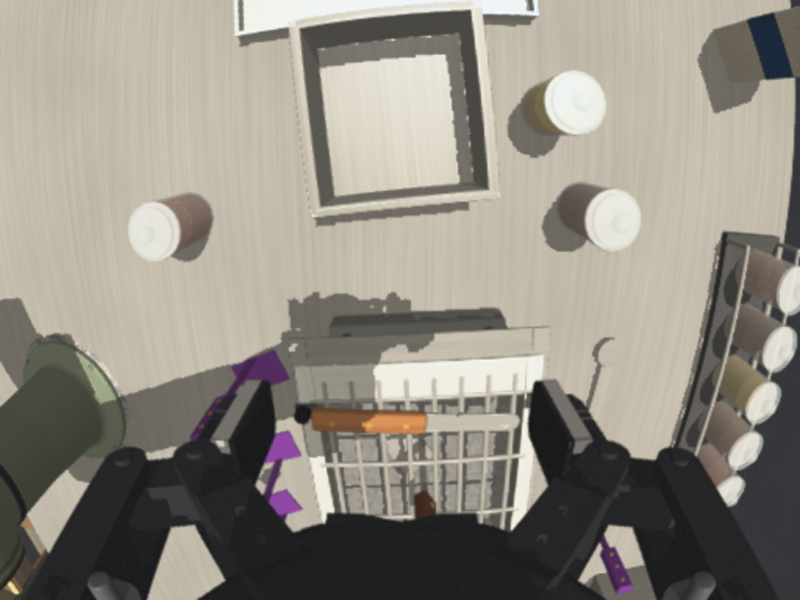

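w3: the pan's outer rim corners are at (291,22), (482,5), (498,195) and (313,216). It is empty, and two jars stand clear beyond it. Now I grasp, lift and turn square.

```bash
python3 - <<'E'
from h import *
T=np.load("pics/w3.npz")["T"]
C=np.array([wplane(T,np.array(u)*.64,.1)[:2] for u in[(291,22),(482,5),(498,195),(313,216)]]);print(C,C.mean(0))
for a,b in((0,1),(1,2),(2,3),(3,0)): d=C[b]-C[a];print(np.hypot(*d),np.degrees(np.arctan2(d[1],d[0])))
p,q=tool([.5535,.016,.062],.53,0)
bot.move_pose(p+[0,0,.09],q);bot.move_linear(p,speed=.12)
f0=bot.read_ft_force();bot.set_gripper(0,grasp_force=70)
print("w",bot.read_gripper_width(),bot.read_finger_force(),bot.read_ft_force()-f0,bot.read_clock())
bot.move_linear(p+[0,0,.03],speed=.06)
print("lift",bot.read_ft_force()-f0,bot.read_moment())
wshot("w4")
E
```

```text
[[0.4305 0.4719]
 [0.6038 0.4866]
 [0.6197 0.3075]
 [0.4488 0.2878]] [0.5257 0.3884]
0.17385555770519315 4.8529850676155695
0.1797301345253695 -84.9169060581935
0.17205831949910738 -173.42510540327527
0.18491700755700463 95.6576054306993
w 0.17970852998304793 68.25584292411804 [ 0.2685 -0.191   2.2064] 5.55
lift [-0.1663  1.0166 -1.3368] [-0.0144 -0.0566  0.0104]
```

```bash
python3 - <<'E'
from h import *
d=np.load("pics/w4.npz");overlay("w4",d["T"],d["im"],[.5535,.016,.53],[.5544,.0009,.0495],"o4",z0=.092,c=tuple(wproj(d["T"],[[.55,0.0,.1]])[0]),w=150)
E
```

```text
(no output)
```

View pics/o4.png

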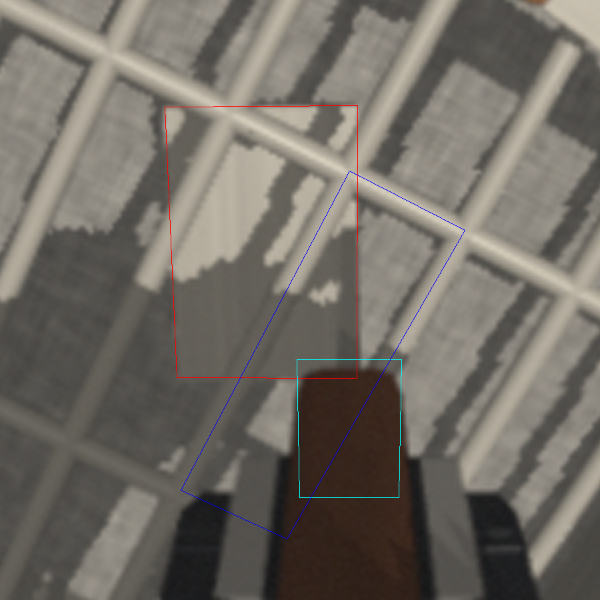

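Held upright and lifted 30 mm, with the blade matching the model outline. Now I square it and feel the opening.

```bash
python3 - <<'E'
from h import *
G=np.array([.5544,.0009]);Y=.0495
o=rk(G,(0,.045),Y,0);p,q=tool(o,Y,0)
pc=bot.read_position()
bot.move_linear(np.array(pc),speed=.05,rotation=q) if False else None
ex=np.array([np.cos(Y),np.sin(Y),0]);ey=np.array([-np.sin(Y),np.cos(Y),0])
bot.move_linear(p,speed=.02,rotation=q)
print(bot.read_clock(),bot.read_ft_force(),bot.read_tool_rot())
res={}
for n,e,a,b in(("x",ex,4,12),("y",ey,26,38)):
    for s in(1,-1):
        bot.move_linear(p+s*e*a/1e3,speed=.08);bot.wait(.2);f0=bot.read_ft_force()
        hit=bot.move_linear(p+s*e*b/1e3,speed=.012,until_force=2.5)
        c=np.array(bot.read_position());res[n+str(s)]=(c-p)@e*1e3
        print(n,s,hit,res[n+str(s)],bot.read_ft_force()-f0)
    bot.move_linear(p,speed=.08)
print(res,bot.read_clock(),bot.read_ft_force(),bot.read_moment())
E
```

```text
7.1583 [-0.2486 -0.0364 -1.966 ] [-0.0001  0.6892  0.7246 -0.0001]
x 1 True 7.428305952161397 [0.2216 0.7957 0.9116]
x -1 True -8.690396880653262 [1.0762 0.6219 0.7145]
y 1 True 31.686471064855613 [-0.5081 -2.0794  1.3367]
y -1 True -33.42335747375153 [0.3467 1.9502 0.1042]
{'x1': np.float64(7.428305952161397), 'x-1': np.float64(-8.690396880653262), 'y1': np.float64(31.686471064855613), 'y-1': np.float64(-33.42335747375153)} 12.9667 [-0.9769 -0.5722 -2.0029] [ 0.0185 -0.0274 -0.0155]
```

Spans of 16.1 and 65.1 mm match the 16 and 64 mm expected. The centre is off by (-0.6, -0.9) mm; I correct for it, then tilt and pass the blade out with a force guard.

```bash
cat > ex.py <<'E'
from h import *
Y=.0495;ex=np.array([np.cos(Y),np.sin(Y)]);ey=np.array([-np.sin(Y),np.cos(Y)])
G=np.array([.5544,.0009])-.00063*ex-.00087*ey
def go(c,thd,speed,guard=6):
    t=np.radians(thd);p,q=tool(rk(G,np.array(c)/1e3,Y,t),Y,t)
    h=bot.move_linear(p,speed=speed,rotation=q,until_force=guard)
    print(c,thd,h,bot.read_ft_force(),np.round(bot.read_moment(),2),round(bot.read_clock(),2));return h
def run(L):
    for a in L:
        if go(*a): print("STOP");return False
    return True
E
python3 - <<'E'
from ex import *
run([((0,45),0,.03)]+[((0,45),t,.05) for t in(10,20,30,41)]+[((0,s),41,.05) for s in(25,10,2)])
wshot("w5")
E
```

```text
(0, 45) 0 False [-0.2925  0.4923 -1.8328] [-0.    0.04  0.02] 13.22
(0, 45) 10 False [ 0.8639 -0.2654 -1.4009] [-0.04  0.18  0.02] 13.67
(0, 45) 20 False [ 1.1603  0.0477 -2.3226] [-0.03  0.48 -0.01] 14.12
(0, 45) 30 False [ 1.1999  0.4745 -0.7375] [-0.04  0.68 -0.  ] 14.57
(0, 45) 41 False [ 0.2687 -0.0275 -1.1741] [-0.1   0.9   0.05] 15.05
(0, 25) 41 False [-0.0274 -0.7242 -0.8415] [-0.05  0.97 -0.  ] 15.6
(0, 10) 41 False [ 1.2773  0.719  -2.0549] [-0.04  0.96 -0.02] 16.05
(0, 2) 41 False [ 0.4219  0.4704 -1.7349] [-0.08  0.91 -0.04] 16.36
```

```bash
python3 - <<'E'
from ex import *
if run([((-u,2),41,.04) for u in(8,16,24,32,40,48,62)]):
    bot.move_linear(np.array(bot.read_position())+[0,0,.05],speed=.1)
wshot("w5");s=bot.camera("side")
u=proj("side",[[.56,0,.2]])[0].astype(int);c=s[max(0,u[1]-75):u[1]+75,u[0]-100:u[0]+100]
cv2.imwrite("pics/c5.png",cv2.resize(c,(800,600),interpolation=cv2.INTER_CUBIC)[:,:,::-1]);print(bot.read_gripper_width())
E
```

```text
(-8, 2) 41 False [ 0.355   0.2091 -1.6264] [-0.05  1.05  0.03] 16.76
(-16, 2) 41 False [-0.2022  0.7064 -1.5418] [-0.06  0.99  0.01] 17.11
(-24, 2) 41 False [ 0.1136 -0.3195 -1.3011] [-0.04  0.99  0.04] 17.46
(-32, 2) 41 False [-0.1647 -0.4675 -1.8505] [-0.08  0.95  0.03] 17.81
(-40, 2) 41 False [-0.2436  0.0518 -1.8126] [-0.06  0.93 -0.04] 18.16
(-48, 2) 41 False [ 0.6195  0.478  -2.7919] [-0.06  0.95 -0.03] 18.51
(-62, 2) 41 False [-0.1208 -0.3672 -2.2608] [-0.06  1.    0.02] 19.01
0.17968001798415695
```

View pics/c5.png

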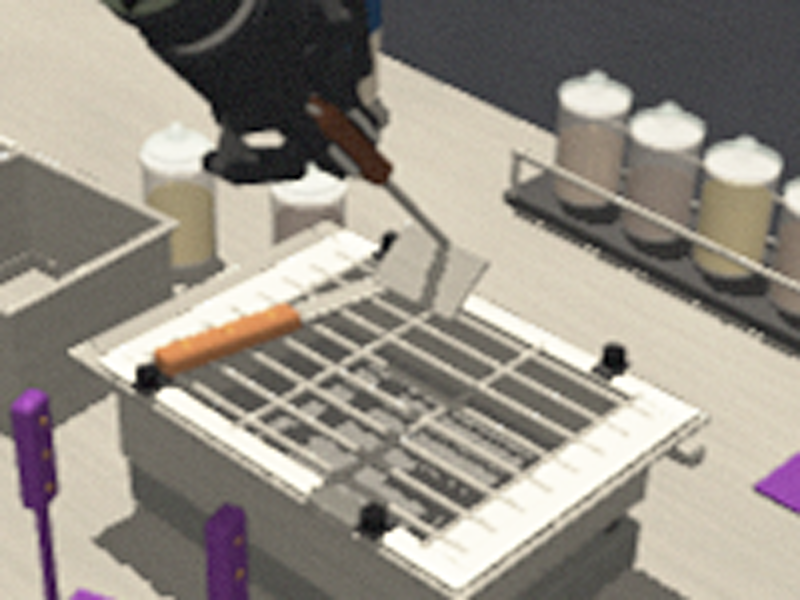

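The rake is out and free, with its blade above the grate at (430,270), and the knife is undisturbed. Next I upright it and lower it into the pan.

```bash
python3 - <<'E'
from h import *
p,q=tool([.555,.03,.215],.0495,0);bot.move_linear(p,speed=.1,rotation=q)
y=.095;s=np.array([.526+.020,.388+.002])
p,q=tool([*s,.215],y,0);bot.move_linear(p,speed=.2,rotation=q)
p,_=tool([*s,.010],y,0);bot.move_linear(p,speed=.12);bot.wait(.4)
f0=bot.read_ft_force();h=bot.move_linear(p-[0,0,.014],speed=.01,until_force=3)
print(h,bot.read_position(),bot.read_ft_force()-f0,bot.read_moment(),bot.read_clock())
a=bot.camera("scene");d=bot.camera("side");L=[]
for n,im in(("scene",a),("side",d)):
    u=proj(n,[[*s,.1]])[0].astype(int);L.append(cv2.resize(im[u[1]-55:u[1]+55,u[0]-55:u[0]+55],(400,400),interpolation=cv2.INTER_CUBIC))
cv2.imwrite("pics/c6.png",np.hstack(L)[:,:,::-1])
E
```

```text
True [0.5461 0.3899 0.1343] [ 0.2572 -1.5611  7.0654] [0.0018 0.0665 0.0101] 25.7417
```

View pics/c6.png

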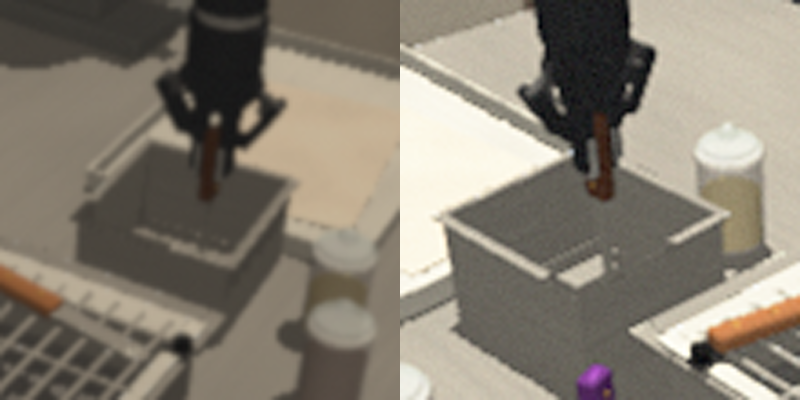

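Contact came at rake base z = 3.3 mm, which is the pan floor. Both views show the handle upright inside the pan. I release, retreat and check.

```bash
python3 - <<'E'
from h import *
bot.set_gripper(0.5);bot.wait(.5)
p=np.array(bot.read_position());bot.move_linear(p+[0,0,.15],speed=.08)
bot.move_pose([.45,.2,.42],[0,.7071,.7071,0]);bot.wait(.5)
a=bot.camera("scene");d=bot.camera("side");L=[]
for n,im in(("scene",a),("side",d)):
    u=proj(n,[[.55,.25,.1]])[0].astype(int);L.append(cv2.resize(im[max(0,u[1]-90):u[1]+90,u[0]-90:u[0]+90],(400,400),interpolation=cv2.INTER_CUBIC))
cv2.imwrite("pics/c7.png",np.hstack(L)[:,:,::-1]);print(bot.read_clock())
E
```

```text
30.3417
```

View pics/c7.png

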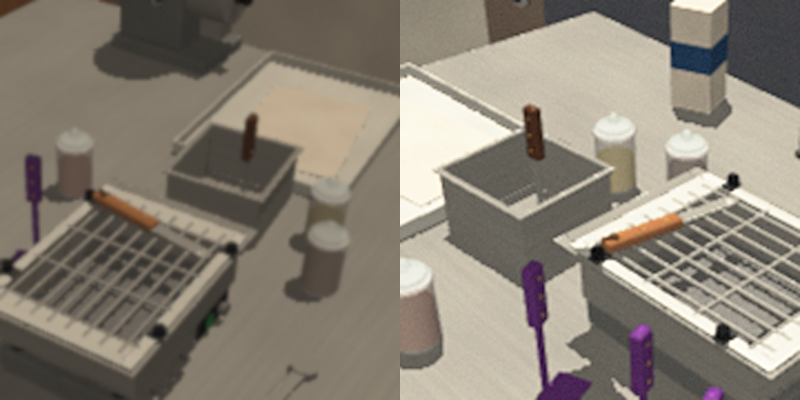

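The rake stands alone in the pan: scene panel (250,138), side panel (534,132). I check its uprightness numerically.

```bash
python3 - <<'E'
from h import *
C={}
for n in("scene","side"):
    im=bot.camera(n);m=brown(im);k,l,st,ce=cv2.connectedComponentsWithStats(m)
    u=proj(n,[[.546,.39,.148]])[0];i=1+np.argmin([np.hypot(*(ce[j]-u)) for j in range(1,k)])
    ys,xs=np.where(l==i);v=cv2.fitLine(np.c_[xs,ys].astype(np.float32),cv2.DIST_L2,0,.01,.01).ravel()
    e=proj(n,[[.546,.39,.108],[.546,.39,.188]]);d=e[1]-e[0]
    print(n,"centroid",ce[i],"expected",u,"angle",np.degrees(np.arctan(v[0]/v[1])),"expected",np.degrees(np.arctan(d[0]/d[1])),st[i]);C[n]=ce[i]
print(tri(C))
E
```

```text
scene centroid [258.8041 170.2268] expected [313.6748 137.6722] angle 62.856663 expected -6.755216367797859 [244 162  30  18 194]
side centroid [171.8424 130.4303] expected [172.0037 130.3285] angle 8.161163 expected 5.846275922585337 [168 119   9  24 165]
(array([0.4621, 0.2238, 0.1792]), np.float64(27.664358796465166))
```

```bash
python3 -c "
from cell import bot
print(bot.close_job(),bot.read_clock())"
```

```text
the job is handed in; nothing more can be done
the job is handed in; nothing more can be done
```

The rake came out through the grate with no contact above the 6 N guard, now stands upright on the pan floor, released, and the job was handed in at about 30 s with nothing else seen to have moved.

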